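# Close up a glue-up row in the press

## Robot

A 7-joint arm with a two-finger parallel gripper is mounted at the origin on the work surface. World frame = base frame: x ahead of the robot, y to its left, z up, the work surface at z = 0. Lengths are in m, angles in rad, forces in N, time in s.
With the tool pointing down it reaches from about 0.4 to 0.85 m from the base axis. Payload 10.4 kg.
Tool frame: the origin (TCP) lies on the centre line of the jaws, within the pads' length; the fingertips stand 17 mm ahead of it and the grasp point (between the pads) lies 2 mm behind it (manip.tcp_to_tips is the distance from the TCP to the fingertips, in m); z points along the fingers, x is the direction in which the jaws open and shut, and the axes are right-handed (so a half turn about z gives the same grasp; the last joint's range is limited). The gripper opens to 85 mm and grips with 20 to 120 N. Pads are 22 mm wide; open, the fingers measure 114 mm over their backs; the gripper's body (76 mm by 85 mm) begins 54 mm behind the grasp point. The pads swing forward as they close: fully open they stand 13 mm farther back than shut.
Start: joints at [-1.283, 0.332, -0.065, 1.46, 0.022, 1.35, -0.088], TCP at [0.191, 0.595, 0.248] pointing down, gripper open.
Joint ranges: [-2.6, 2.6], [-0.5, 2.12], [-1.47, 1.34], [0.16, 2.42], [-1.27, 4.41], [0.06, 2.06], [-2.6, 2.6]. Speed limits (rad/s): [2.22, 2.22, 2.79, 2.79, 3.14, 3.14, 3.14].

## Interface

Orientations are given as a unit quaternion [x, y, z, w].
In Python, from workcell import manip gives the robot as it stands.
- The arm moves only by the shell command python3 -m pendant 'ROWS' [FORCE]. ROWS is JSON, a list of rows, each a list of 3 entries, a list of its own where there are three numbers: the shift along the world's x, y, z in cm, then the turn, a rotation vector about the world's x, y, z in degrees, then the closure in counts, from 0 (fully open) to 255 (shut). A call has 1 to 12 rows; each row shifts and turns the pose as measured when the row begins; what a row does not reach is not made up. A row lasts 1/8 s, in which the tool goes at most 62.5 mm and 10.7 degrees, less where a joint would pass 70% of its speed; a pose out of reach is approached as far as the arm can. A call is refused whole if a number of a shift passes 6.25 or a number of a turn 10.7, either way. A call with a gripper value outside its range is refused whole. The fingers move at their own pace and stop on an object; FORCE is the grip in N (left out, the last holds). Time passes only in rows, so rows that do not move let the fingers close. It gives the time, the measured TCP pose, the force and the opening at its end, in the units of the state.
- manip.get_obs(): the state, without advancing time (a new reading comes with each control period).
- manip.camera(name): name is "scene" or "top" or "wrist"; returns a dict with "pixels" (420x560x3 uint8, red, green, blue), "range_z" (420x560 float32, m along the optical axis (not along the pixel's ray), 0 where there is no reading), "K" (3x3 intrinsics, pixels), "dist" ([k1, k2, p1, p2, k3] as OpenCV has them; the pictures are not rectified), "origin" and "rotation" of the camera in the world; the wrist camera has in their place "hand_eye" (4x4, takes a point from camera to tool coordinates, whose origin is the TCP and whose axes are the tool frame's). Camera axes: x right, y down, z forward; pixel columns grow to the right and rows downward; lengths in m; the calibration is good to about 2 mm. A picture is of the moment at which its call begins: read the wrist's pose just before it.
- manip.hand_in(): hands the job in, once; it reports no verdict.
The state is a dict: "clock": time; "joint_pos": joint angles; "joint_velocities": joint speeds; "tau": joint torques, N m; "position": TCP position; "ee_rot": TCP orientation; "ft_force": force on the tool from outside, world axes, zero at the start; "torque": the same for the moment, N m; "grip_width": opening from 0.0 (shut) to 1.0 (fully open).
Only numpy, scipy, OpenCV 4.12 (cv2) and the standard library are available. Lean on these libraries where they do the work, as an engineer would, in place of code of your own. Each camera call takes 0.05 s, during which the arm holds its last target.

## Task

Stand the lone wooden block on the press board at the tail of the row, squarely in line with the other four, and let go of it. Then push all five as one straight row, without lifting the four, through the mouth and under the bridge until the row is tight and the sliding end stop just gives a few millimetres (less than 6), with the last block inside the mouth too. Leave the blocks upright, closed up and in line, and leave the other things on the bench alone.

Things in the scene. Friction and masses are not known exactly. Their poses are not given: they have to be found in the camera images.
- press: Glue-up press, fixed; origin on the bench (z = 0) under the middle of the channel's mouth; x = push direction (into the channel), z up. Smooth grey base board 12 mm thick, x -290 to 290, y -80 to 80 mm. On it two wooden fences, x 0 to 200, inner faces at y = +-45 (channel 90 mm wide), 44 mm high over the board. The channel is open above beyond the bridge (x > 60 mm).
- bridge (a point): Middle of the front lower edge of the plywood bridge over the mouth: press frame x 0, y 0, z 56 mm. The bridge runs x 0 to 60 mm, 6 mm thick, underside 44 mm over the board, resting on both fences. The row ends with its rear face 7 to 22 mm inside this edge: an upright tool meets the bridge, one leaning back 35 to 45 degrees, tip leading, gets there.
- stop (a joint): Sliding end stop: dark wooden plate 62 mm wide, 34 high, across the channel, on two rods in a wooden carriage. Reads how far (m) it was pushed along press +x: 0 at the start, at most 0.040. Friction alone holds it: yields at about 8 N, stays where left. Its setting is not measured: at the start its face is somewhere from press x = 166 to 176 mm; feel for it.
- block1: Hardwood block 1 of the row standing on the board outside the mouth, block1 nearest the mouth, gaps of about 5 mm; 32 mm along the row (its x), 64 mm across (y), 38 mm high, about 0.08 kg; origin at the centre of its underside, z up. Its x points roughly along the push direction.
- block2: Hardwood block 2 of the row standing on the board outside the mouth, block1 nearest the mouth, gaps of about 5 mm; 32 mm along the row (its x), 64 mm across (y), 38 mm high, about 0.08 kg; origin at the centre of its underside, z up. Its x points roughly along the push direction.
- block3: Hardwood block 3 of the row standing on the board outside the mouth, block1 nearest the mouth, gaps of about 5 mm; 32 mm along the row (its x), 64 mm across (y), 38 mm high, about 0.08 kg; origin at the centre of its underside, z up. Its x points roughly along the push direction.
- block4: Hardwood block 4 of the row standing on the board outside the mouth, block1 nearest the mouth, gaps of about 5 mm; 32 mm along the row (its x), 64 mm across (y), 38 mm high, about 0.08 kg; origin at the centre of its underside, z up. Its x points roughly along the push direction.
- lone_block: The fifth hardwood block, standing alone on the bench itself beside the board, on the side away from the robot, turned at any of a range of headings; same size: 32 mm along the row (its x), 64 mm across (y), 38 mm high, about 0.08 kg; origin at the centre of its underside, z up.
- glue: White glue bottle, 60 mm across, 150 mm high, standing beyond the board next to the fences; leave alone. Origin under its centre.
- sander: Cork sanding block 60 x 90 x 28 mm on the bench beside the board's outer end; leave alone. Origin under its centre.
- square: Try square with dark wooden stock 100 mm and steel blade 140 mm, lying on the bench; leave alone. Origin under the stock's centre.
- mallet: Wooden mallet, head 60 x 130 x 64 mm, handle 200 mm, lying on the bench; leave alone. Origin under the head's near side.
- tin: Metal tin 72 mm across, 100 mm high, with sticks standing in it; leave alone. Origin under its centre.
- offcuts: Small stack of wood offcuts 140 x 70 x 67 mm, one piece; leave alone. Origin under its centre.
There are look-alikes about, which are no part of the job. What is shaped like the block1 but orange is not meant. Leave any blue look-alike of the lone_block alone.

How it is judged:
On the way, in this order (a step that is already met when the one before it is completed fails the run):
1. The lone block stands released and at rest on the board outside the mouth, upright, square within 0.15 rad, in line with block4 within 12 mm and 30 to 80 mm behind it between centres (x of lone_block in the frame of block4 between -0.08 and -0.03 m and y of lone_block in the frame of block4 between -0.012 and 0.012 m and x of lone_block in the frame of press below -0.02 m and z of lone_block in the frame of press below 0.017 m and angle between lone_block's own z axis and vertical below 0.1 rad and angle between the x axis of lone_block and the x axis of press, either way round below 0.15 rad and contact force between the fingers and lone_block below 0.5 N and linear speed of lone_block below 0.01 m/s), for 0.2 s.
2. The five, closed up and inside the mouth, press the stop (more than 3 N of a block on the press) until it has given more than 1 mm (x of lone_block in the frame of block1 between -0.132 and -0.12 m and y of block2 in the frame of block1 between -0.008 and 0.008 m and y of block3 in the frame of block2 between -0.008 and 0.008 m and y of block4 in the frame of block3 between -0.008 and 0.008 m and y of lone_block in the frame of block4 between -0.008 and 0.008 m and x of each of block1, block2, block3, block4, lone_block in the frame of press above 0.022 m and value of joint stop above 0.001 m and contact force between any of block1, block2, block3, block4, lone_block and press above 3 N), for 0.02 s.
At the end, for the whole second after the job is handed in: Five blocks upright on the board, at rest, square to the channel (0.08 rad), each in line with the next within 8 mm, first and last centres at most 132 mm apart (gaps together under 4 mm), every centre 22 mm or more inside the mouth; the stop pushed 1 to 6 mm from its setting (x of lone_block in the frame of block1 between -0.132 and -0.12 m and y of block2 in the frame of block1 between -0.008 and 0.008 m and y of block3 in the frame of block2 between -0.008 and 0.008 m and y of block4 in the frame of block3 between -0.008 and 0.008 m and y of lone_block in the frame of block4 between -0.008 and 0.008 m and x of each of block1, block2, block3, block4, lone_block in the frame of press above 0.022 m and value of joint stop between 0.001 and 0.006 m and angle between each of block1, block2, block3, block4, lone_block's own z axis and vertical below 0.08 rad and angle between the x axis of each of block1, block2, block3, block4, lone_block and the x axis of press, either way round below 0.08 rad and linear speed of each of block1, block2, block3, block4, lone_block below 0.01 m/s and z of each of block1, block2, block3, block4, lone_block in the frame of press below 0.02 m); the robot touches nothing.
It fails at once if One of the other things on the bench is moved more than 30 mm (distance of any of glue, sander, square, mallet, tin, offcuts from where it was at the start of the episode above 0.03 m).
It fails at once if One of the four blocks of the row is lifted more than 20 mm off the board (height (world z) of any of block1, block2, block3, block4 above 0.032 m).
It also fails if it takes over 64 s, if anything falls off the work surface, if the arm or the gripper's body presses on something with over 40 N, if the wrist force passes 120 N, or if a joint passes its speed limit or range.

## Working session

There is one attempt and no reset: what is moved stays moved. The work goes in short steps, Python scripts to look and compute and a shell command to move; the robot and the scene stay as the last step left them, time stands still between calls to the robot, and variables do not carry over. Pictures are saved under pics/ and viewed, and the job is handed in when it is done.

```bash
mkdir -p pics; ls; cat > h.py <<'E'
import numpy as np, cv2
from workcell import manip
def cap(n):
    c=manip.camera(n); return c
def save(c,f):
    cv2.imwrite('pics/'+f, c['pixels'][:,:,::-1])
def xyz(c):
    K=np.array(c['K']);d=np.array(c['dist'],float)
    h,w=c['range_z'].shape
    u,v=np.meshgrid(np.arange(w),np.arange(h))
    p=cv2.undistortPoints(np.stack([u,v],-1).reshape(-1,1,2).astype(float),K,d).reshape(h,w,2)
    return p
def toworld(c,uv,z):
    K=np.array(c['K']);d=np.array(c['dist'],float)
    p=cv2.undistortPoints(np.array(uv,float).reshape(-1,1,2),K,d).reshape(-1,2)
    r=np.c_[p,np.ones(len(p))]@np.array(c['rotation']).T
    o=np.array(c['origin']); s=(z-o[2])/r[:,2]
    return o+r*s[:,None]
def cloud(c):
    p=xyz(c); Z=c['range_z']
    P=np.dstack([p[...,0]*Z,p[...,1]*Z,Z])
    return P@np.array(c['rotation']).T+np.array(c['origin'])
E
python3 - <<'E'
from h import *
for n in ['scene','top','wrist']:
    c=cap(n); save(c,n+'0.png'); print(n,{k:np.round(v,3).tolist() for k,v in c.items() if k not in('pixels','range_z')})
print(manip.get_obs())
E
```

```text
pics
scene {'K': [[455.311, 0.0, 275.904], [0.0, 455.311, 213.864], [0.0, 0.0, 1.0]], 'dist': [-0.104, 0.0, 0.0, 0.0, 0.0], 'origin': [1.15, 0.218, 0.973], 'rotation': [0.552, 0.776, -0.248, -0.178]}
top {'K': [[534.401, 0.0, 276.867], [0.0, 534.401, 206.952], [0.0, 0.0, 1.0]], 'dist': [-0.083, 0.0, 0.0, 0.0, 0.0], 'origin': [0.413, -0.002, 1.565], 'rotation': [0.709, -0.704, 0.035, -0.026]}
wrist {'K': [[356.83, 0.0, 284.97], [0.0, 356.83, 205.983], [0.0, 0.0, 1.0]], 'dist': [-0.09, 0.0, 0.0, 0.0, 0.0], 'hand_eye': [[1.0, -0.001, 0.0, 0.0], [0.001, 0.966, 0.259, -0.063], [-0.0, -0.259, 0.966, -0.125], [0.0, 0.0, 0.0, 1.0]]}
{'clock': 0.15, 'joint_pos': array([-1.28258429,  0.3327134 , -0.06474759,  1.46070833,  0.02161807,
        1.34989424, -0.08848278]), 'joint_velocities': array([-2.75448013e-03, -3.99432189e-04,  5.76118022e-04,  7.72584406e-05,
        3.63748229e-04, -6.12330127e-04,  1.82063968e-05]), 'tau': array([ 9.90242515e-04, -6.25820875e+01,  4.94595850e-02, -3.91860294e+01,
        1.62039022e-02,  7.51658430e-03, -9.09714544e-06]), 'position': array([0.19104584, 0.59482506, 0.24772625]), 'ee_rot': array([ 8.08007801e-01,  5.89171563e-01, -4.01337331e-04,  3.20303692e-04]), 'ft_force': array([ 0.30613032, -0.16470571,  0.27536664]), 'torque': array([ 0.01249705, -0.02386303, -0.02179514]), 'grip_width': 1.0018452313578248}
```

```bash
sed -i "s/np.array(c\['rotation'\])/Rm(c)/g" h.py; cat >> h.py <<'E'
from scipy.spatial.transform import Rotation as R
def Rm(c):
    return R.from_quat(c['rotation']).as_matrix()
E
echo ok
```

```text
ok
```

View pics/top0.png

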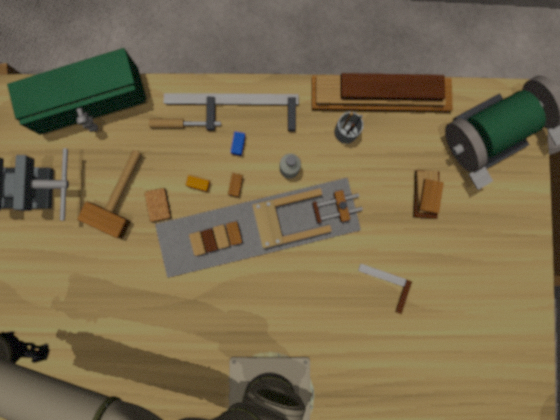

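View pics/scene0.png

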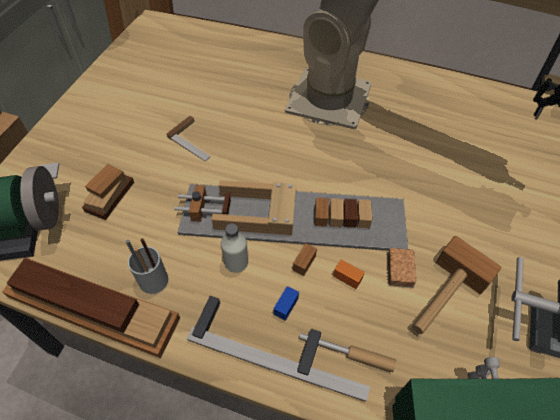

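```bash
python3 - <<'E'
from h import *
c=cap('top'); im=c['pixels'][:,:,::-1].copy()
cv2.imwrite('pics/topz.png', cv2.resize(im[120:290,140:380],None,fx=3.3,fy=3.3,interpolation=cv2.INTER_CUBIC)[:600])
W=cloud(c); np.save('W.npy',W); np.save('im.npy',im)
for v,u in [(185,235),(240,197),(239,209),(237,221),(233,234),(225,265),(210,290),(217,180)]: print((u,v),W[v,u].round(4), im[v,u])
g=cv2.cvtColor(im,cv2.COLOR_BGR2HSV)
for v,u in [(185,235),(217,180),(300,300)]: print(g[v,u])
E
```

```text
(235, 185) [0.6082 0.1002 0.0411] [ 34  84 126]
(197, 240) [0.4494 0.2049 0.0529] [ 72 118 149]
(209, 239) [0.4526 0.1715 0.0485] [17 38 74]
(221, 237) [0.4583 0.137  0.0545] [ 71 116 148]
(234, 233) [0.4698 0.1003 0.0565] [ 42  87 129]
(265, 225) [0.4928 0.013  0.0597] [ 81 126 150]
(290, 210) [ 0.5398 -0.0592  0.0101] [101 104 104]
(180, 217) [ 5.178e-01  2.634e-01 -1.000e-04] [ 88 121 136]
[ 16 186 126]
[ 21  90 136]
[ 20 109 147]
```

View pics/topz.png

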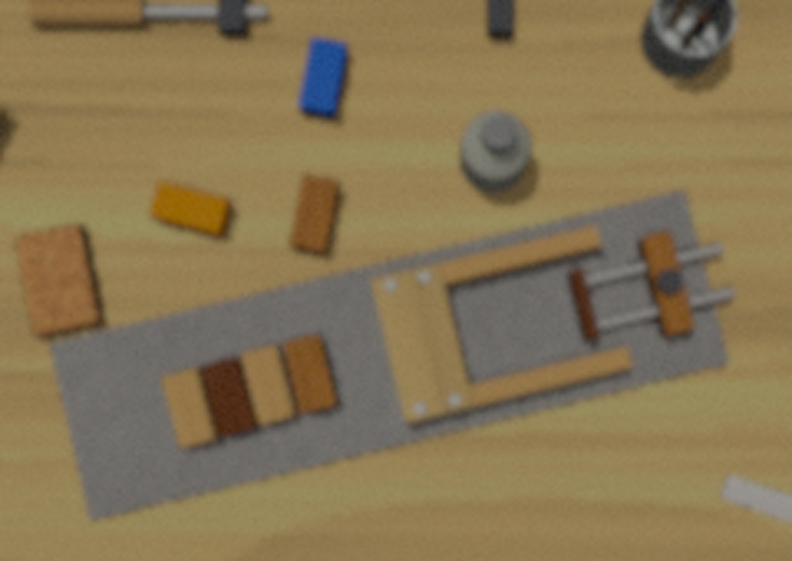

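```bash
python3 - <<'E'
from h import *
im=np.load('im.npy');W=np.load('W.npy')
c=cap('top')
hsv=cv2.cvtColor(im,cv2.COLOR_BGR2HSV)
def blob(m,z,name,seed=None):
    n,l,s,ct=cv2.connectedComponentsWithStats(m.astype(np.uint8))
    i=l[seed[1],seed[0]] if seed else 1+np.argmax(s[1:,4])
    cs=max(cv2.findContours((l==i).astype(np.uint8),0,2)[0],key=cv2.contourArea).reshape(-1,2)
    w=toworld(c,cs,z)[:,:2]
    r=cv2.minAreaRect((w*1000).astype(np.float32))
    print(name,[np.round(x,2) for x in r],cv2.boxPoints(r).round(1).tolist())
    return l==i
# board: low saturation
g=(hsv[...,1]<50)
b=np.zeros(g.shape,bool); b[170:285,150:365]=1
# board corners zoom->pixels
cor=np.array([[50,340],[90,520],[725,365],[687,190]])/3.3+[140,120]
print(toworld(c,cor,.012).round(4))
blob(g&b,.012,'board')
# lone
bgr=im.astype(int)
blob(((hsv[...,1]>150)&(hsv[...,0]<18)),.038,'lone',(235,185))
blob(((hsv[...,1]>150)&(hsv[...,0]<18)),.05,'row34?',(234,233))
m=(hsv[...,1]>80)
z=np.zeros(m.shape,bool); z[200:275,170:250]=1
blob(m&z,.05,'row',(209,239))
E
```

```text
[[ 0.4988  0.3337  0.012 ]
 [ 0.3412  0.2949  0.012 ]
 [ 0.4807 -0.2629  0.012 ]
 [ 0.6365 -0.2301  0.012 ]]
board [array([492.63,  25.57]), array([158.66, 596.4 ]), np.float64(14.08)] [[343.1000061035156, 295.5], [488.20001220703125, -283.0], [642.0999755859375, -244.39999389648438], [497.0, 334.1000061035156]]
lone [array([609.12, 100.06]), array([31.97, 63.77]), np.float64(80.46)] [[575.0, 89.5999984741211], [637.9000244140625, 79.0], [643.2000122070312, 110.5], [580.2999877929688, 121.0999984741211]]
row34? [array([469.21, 103.18]), array([59.71, 33.47]), np.float64(13.17)] [[436.29998779296875, 112.69999694824219], [444.0, 80.0999984741211], [502.1000061035156, 93.69999694824219], [494.5, 126.30000305175781]]
row [array([455.36, 153.2 ]), array([ 66.64, 142.81]), np.float64(15.93)] [[403.70001220703125, 212.6999969482422], [442.8999938964844, 75.4000015258789], [507.0, 93.69999694824219], [467.79998779296875, 231.0]]
```

```bash
python3 -m pendant '[[[4,-4.7,0],[0,0,0.8],0],[[4,-4.7,0],[0,0,0.8],0],[[4,-4.7,0],[0,0,0.8],0],[[4,-4.7,0],[0,0,0.8],0],[[4,-4.7,0],[0,0,0.8],0],[[4,-4.7,0],[0,0,0.8],0],[[4,-4.7,0],[0,0,0.8],0],[[4,-4.7,0],[0,0,0.8],0],[[4,-4.7,0],[0,0,0.8],0],[[3,-4.0,0],[0,0,0.8],0],[[0,0,0],[0,0,0],0]]'
cat >> h.py <<'E'
def wcap():
    o=manip.get_obs(); c=manip.camera('wrist'); H=np.array(c['hand_eye'])
    Rt=R.from_quat(o['ee_rot']).as_matrix()
    M=Rt@H[:3,:3]; c['rotation']=R.from_matrix(M).as_quat(); c['origin']=o['position']+Rt@H[:3,3]
    return c,o
def pose(o=None):
    o=o or manip.get_obs(); Rt=R.from_quat(o['ee_rot']).as_matrix()
    print('t',round(o['clock'],2),'p',o['position'].round(4),'x',Rt[:,0].round(3),'z',Rt[:,2].round(3),'xang',np.degrees(np.arctan2(Rt[1,0],Rt[0,0])).round(2),'F',o['ft_force'].round(2),'w',round(o['grip_width'],3))
def rect(c,m,z,seed,name=''):
    n,l,s,ct=cv2.connectedComponentsWithStats(m.astype(np.uint8))
    i=l[seed[1],seed[0]]
    cs=max(cv2.findContours((l==i).astype(np.uint8),0,2)[0],key=cv2.contourArea).reshape(-1,2)
    w=toworld(c,cs,z)[:,:2]
    r=cv2.minAreaRect((w*1000).astype(np.float32))
    print(name,[np.round(x,2) for x in r],cv2.boxPoints(r).round(1).tolist())
E
python3 - <<'E'
from h import *
c,o=wcap(); pose(o); save(c,'w1.png'); t=cap('top'); save(t,'t1.png')
E
```

```text
clock: 1.62
position: [0.5833, 0.1195, 0.2475]
ee_rot: [0.763, 0.647, -0.0, 0.0]
ft_force: [0.1, 1.6, 0.2]
grip_width: 1.0
t 1.62 p [0.5833 0.1195 0.2475] x [ 0.163  0.987 -0.001] z [ 0.    -0.001 -1.   ] xang 80.61 F [0.09 1.56 0.19] w 1.0
```

View pics/w1.png

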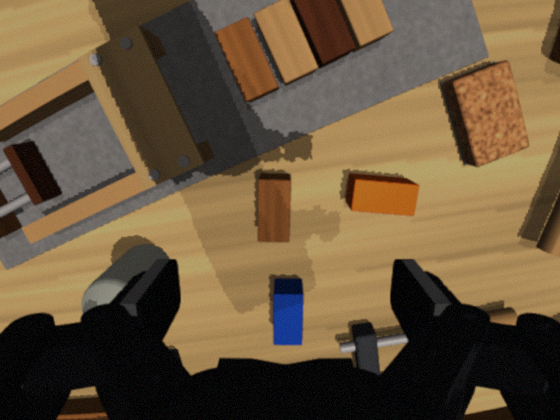

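```bash
python3 - <<'E'
from h import *
c,o=wcap(); W=cloud(c); z=W[...,2]
im=c['pixels'][:,:,::-1]; hsv=cv2.cvtColor(im,cv2.COLOR_BGR2HSV)
m=(z>.030)&(z<.046)
rect(c,m,.038,(274,215),'lone')
ii=(hsv[...,1]>170)&(hsv[...,0]<18)
# row individually: top faces by depth
m=(z>.042)&(z<.058); print([z[65,240].round(4),z[60,285].round(4),z[215,274].round(4),z[140,120].round(4),z[180,500].round(4)])
for u,v in [(246,60),(286,40),(325,25)]: print(W[v,u].round(4),hsv[v,u])
cv2.imwrite('pics/m.png',m*255)
E
```

```text
lone [array([611.66, 102.94]), array([31.8 , 65.04]), np.float64(79.19)] [[576.7000122070312, 93.4000015258789], [640.5999755859375, 81.19999694824219], [646.5999755859375, 112.5], [582.7000122070312, 124.69999694824219]]
[np.float64(0.0504), np.float64(0.0492), np.float64(0.0383), np.float64(0.0612), np.float64(0.0002)]
[0.4713 0.1081 0.0494] [ 13 182 126]
[0.4608 0.1446 0.05  ] [ 16 138 174]
[0.4539 0.179  0.0502] [ 10 178  76][ WARN:0@1.656] global loadsave.cpp:1063 imwrite_ Unsupported depth image for selected encoder is fallbacked to CV_8U.
```

View pics/m.png

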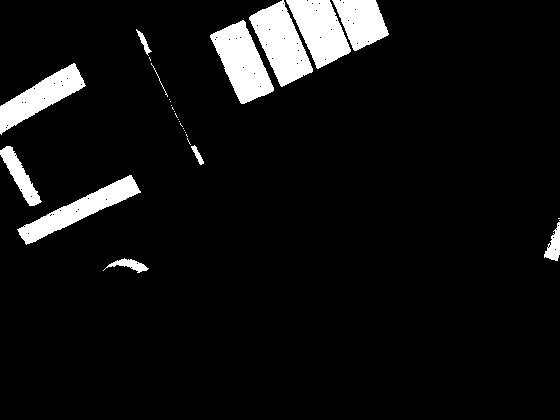

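```bash
python3 -m pendant '[[[2.8,-1.7,-4],[0,0,-1],0],[[0,0,-5],[0,0,0],0],[[0,0,-4],[0,0,0],0],[[0,0,0],[0,0,0],0]]'
python3 - <<'E'
from h import *
c,o=wcap(); pose(o); save(c,'w2.png')
W=cloud(c); z=W[...,2]; m=(z>.030)&(z<.046)
n,l,s,ct=cv2.connectedComponentsWithStats(m.astype(np.uint8))
for i in range(1,n):
    if s[i,4]>800: u,v=[int(q) for q in ct[i]]; print(u,v,s[i,4], W[v,u].round(3)); rect(c,l==i,.038,(np.argwhere(l==i)[0][::-1]),'r')
t=cap('top'); Wt=cloud(t); g=(Wt[...,2]>.06)&(Wt[...,2]<.16); g[:, :275]=0; g[:,310:]=0; g[:140]=0; g[185:]=0
print('glue',Wt[g].mean(0), Wt[g].min(0),Wt[g].max(0))
E
```

```text
clock: 2.28
position: [0.6077, 0.116, 0.1156]
ee_rot: [0.763, 0.647, 0.002, -0.002]
ft_force: [0.4, -0.3, -0.2]
grip_width: 0.996
t 2.27 p [0.6077 0.116  0.1156] x [0.163 0.987 0.006] z [ 0.001  0.006 -1.   ] xang 80.62 F [ 0.4  -0.27 -0.19] w 0.996
264 228 5255 [0.61  0.103 0.038]
r [array([612.09, 103.31]), array([31.17, 64.84]), np.float64(79.09)] [[577.2999877929688, 94.0999984741211], [641.0, 81.9000015258789], [646.9000244140625, 112.5], [583.2000122070312, 124.80000305175781]]
440 207 5400 [0.615 0.21  0.038]
r [array([616.21, 210.93]), array([66.09, 33.02]), np.float64(75.77)] [[592.0999755859375, 183.0], [624.0999755859375, 174.8000030517578], [640.2999877929688, 238.89999389648438], [608.2999877929688, 247.0]]
60 304 806 [ 0.64  -0.039  0.04 ]
r [array([640.27, -46.35]), array([48.5, 18.8]), np.float64(70.19)] [[623.2000122070312, -66.0], [640.9000244140625, -72.30000305175781], [657.2999877929688, -26.700000762939453], [639.5999755859375, -20.399999618530273]]
glue [ 0.65841975 -0.05331568  0.11167547] [ 0.6348593  -0.08400403  0.06082221] [ 0.69253887 -0.02504986  0.15687157]
```

View pics/w2.png

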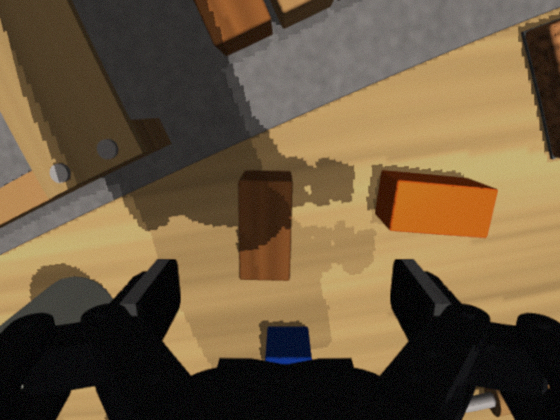

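```bash
python3 -m pendant '[[[0.4,-1.3,-1],[0,0,-1.5],0],[[0,0,-2.5],[0,0,0],0],[[0,0,-2.5],[0,0,0],0],[[0,0,0],[0,0,0],0]]'; python3 -c "
from h import *
pose()"
```

```text
clock: 2.88
position: [0.6186, 0.1014, 0.0646]
ee_rot: [0.773, 0.635, 0.01, 0.002]
ft_force: [-0.0, 0.7, 0.5]
grip_width: 0.999
t 2.88 p [0.6186 0.1014 0.0646] x [0.194 0.981 0.014] z [ 0.018  0.01  -1.   ] xang 78.83 F [-0.05  0.72  0.46] w 0.999
```

```bash
python3 -m pendant '[[[-0.5,0.2,-1.5],[-0.6,1,0],0],[[0,0,-1.5],[0,0,0],0],[[0,0,-0.8],[0,0,0],0],[[0,0,0],[0,0,0],0]]'; python3 -c "
from h import *
pose()"
```

```text
clock: 3.38
position: [0.615, 0.1034, 0.027]
ee_rot: [0.773, 0.635, 0.001, 0.001]
ft_force: [-0.5, -0.2, 0.2]
grip_width: 1.004
t 3.38 p [0.615  0.1034 0.027 ] x [0.195 0.981 0.001] z [ 0.003  0.    -1.   ] xang 78.77 F [-0.47 -0.19  0.2 ] w 1.004
```

Good. Close.

```bash
python3 -m pendant '[[[-0.2,0,-0.2],[0,0,0],255],[[0,0,0],[0,0,0],255],[[0,0,0],[0,0,0],255],[[0,0,0],[0,0,0],255],[[0,0,0],[0,0,0],255],[[0,0,0],[0,0,0],255]]' 40; python3 -c "
from h import *
pose()"
```

```text
clock: 4.12
position: [0.6135, 0.1034, 0.0259]
ee_rot: [0.773, 0.634, 0.002, 0.001]
ft_force: [0.1, 1.0, -0.7]
grip_width: 0.371
t 4.12 p [0.6135 0.1034 0.0259] x [0.195 0.981 0.002] z [ 0.005  0.001 -1.   ] xang 78.76 F [ 0.1   1.02 -0.66] w 0.371
```

```bash
python3 -m pendant '[[[0,0,3],[0,0,0],255],[[0,0,5],[0,0,3],255],[[-2,1,5],[0,0,8],255],[[-2,1,4],[0,0,8],255],[[-2,1,3],[0,0,6],255],[[0,0,0],[0,0,0],255],[[0,0,0],[0,0,0],255]]'
python3 - <<'E'
from h import *
c,o=wcap(); pose(o); save(c,'w3.png')
W=cloud(c); z=W[...,2]
np.save('W3.npy',W)
E
```

```text
clock: 5.0
position: [0.5501, 0.133, 0.2302]
ee_rot: [0.613, 0.79, 0.001, 0.002]
ft_force: [-0.2, 0.7, -1.6]
grip_width: 0.365
t 5.0 p [0.5501 0.133  0.2302] x [-0.249  0.968 -0.002] z [ 0.004 -0.001 -1.   ] xang 104.43 F [-0.2   0.67 -1.56] w 0.365
```

View pics/w3.png

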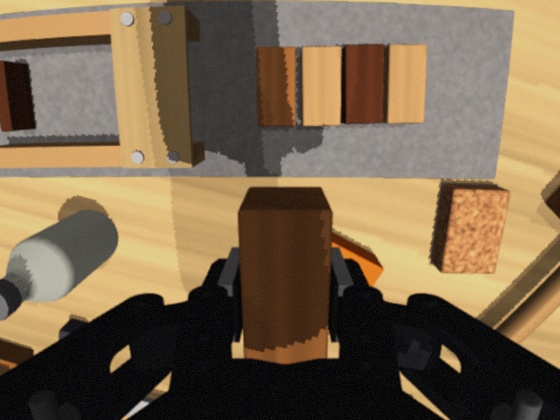

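```bash
python3 - <<'E'
from h import *
c,o=wcap(); W=cloud(c); z=W[...,2]
m=(z>.042)&(z<.058)
n,l,s,ct=cv2.connectedComponentsWithStats(m.astype(np.uint8),connectivity=4)
for i in range(1,n):
    if s[i,4]>500: print(ct[i].round(),s[i,4]); rect(c,l==i,.05,(np.argwhere(l==i)[0][::-1]),'r')
# board right (tail) edge and both long edges from depth z .006-.018
hsv=cv2.cvtColor(c['pixels'][:,:,::-1],cv2.COLOR_BGR2HSV)
cs=np.array([[512,12],[496,177],[300,178],[20,177],[330,5],[200,160],[190,10]],float)
print(toworld(c,cs[:5],.012).round(4)); 
# bridge top
m=(z>.059)&(z<.066)
n,l,s,ct=cv2.connectedComponentsWithStats(m.astype(np.uint8),connectivity=4)
for i in range(1,n):
    if s[i,4]>2000: print(ct[i].round(),s[i,4]); rect(c,l==i,.062,(np.argwhere(l==i)[0][::-1]),'bridge?')
E
```

```text
[55. 27.] 2873
r [array([467.93, -89.55]), array([ 21.57, 102.63]), np.float64(14.05)] [[445.0, -42.400001525878906], [469.8999938964844, -141.89999389648438], [490.79998779296875, -136.6999969482422], [465.8999938964844, -37.099998474121094]]
[363.  83.] 3113
r [array([452.17, 173.05]), array([63.51, 32.91]), np.float64(17.39)] [[416.8999938964844, 179.3000030517578], [426.79998779296875, 147.89999389648438], [487.3999938964844, 166.8000030517578], [477.6000061035156, 198.1999969482422]]
[405.  83.] 3134
r [array([443.07, 206.99]), array([63.51, 34.41]), np.float64(16.01)] [[407.79998779296875, 214.8000030517578], [417.29998779296875, 181.6999969482422], [478.29998779296875, 199.1999969482422], [468.79998779296875, 232.3000030517578]]
[321.  85.] 3115
r [array([463.01, 139.85]), array([63.02, 32.64]), np.float64(15.06)] [[428.29998779296875, 147.39999389648438], [436.79998779296875, 115.9000015258789], [497.70001220703125, 132.3000030517578], [489.20001220703125, 163.8000030517578]]
[276.  86.] 3026
r [array([473.  , 104.19]), array([63.13, 31.45]), np.float64(14.69)] [[438.5, 111.4
[... 699 characters left out ...]
375, -71.0999984741211], [681.2000122070312, -29.5], [659.9000244140625, -9.199999809265137]]
[537. 318.] 850
r [array([618.11, 420.22]), array([20.49, 73.85]), np.float64(65.81)] [[580.2000122070312, 426.0], [647.5999755859375, 395.70001220703125], [656.0, 414.3999938964844], [588.5999755859375, 444.70001220703125]]
[[ 0.3462  0.2965  0.012 ]
 [ 0.4967  0.3376  0.012 ]
 [ 0.548   0.1463  0.012 ]
 [ 0.6172 -0.1339  0.012 ]
 [ 0.3898  0.1318  0.012 ]]
[151.  86.] 11793
bridge? [array([498.88,   8.12]), array([125.66,  61.55]), np.float64(14.1)] [[430.3999938964844, 22.700000762939453], [445.3999938964844, -37.0], [567.2999877929688, -6.400000095367432], [552.2999877929688, 53.29999923706055]]
```

```bash
python3 -m pendant '[[[-4,4.4,0],[0,0,0],255],[[-4,4.4,-2],[0,0,-0.3],255],[[-4,4.4,-4],[0,0,0],255],[[0,0,-3],[0,0,0],255],[[0,0,0],[0,0,0],255]]'
python3 -c "
from h import *
pose()"
```

```text
clock: 5.72
position: [0.4321, 0.2588, 0.1382]
ee_rot: [0.618, 0.786, -0.004, 0.001]
ft_force: [0.6, 0.2, 0.3]
grip_width: 0.366
t 5.72 p [0.4321 0.2588 0.1382] x [-0.236  0.972 -0.007] z [-0.002 -0.007 -1.   ] xang 103.63 F [0.6  0.19 0.26] w 0.366
```

```bash
python3 -m pendant '[[[0,0.5,-3],[0.4,-0.1,0.5],255],[[0,0,-3],[0,0,0],255],[[0,0,-2],[0,0,0],255],[[0,0,0],[0,0,0],255],[[0,0,0],[0,0,0],255]]'
python3 -c "
from h import *
pose()
t=cap('top'); save(t,'t2.png')
s=cap('scene'); save(s,'s2.png')"
```

```text
clock: 6.35
position: [0.4375, 0.2627, 0.0604]
ee_rot: [0.618, 0.786, 0.002, 0.001]
ft_force: [0.4, -0.5, -1.0]
grip_width: 0.372
t 6.35 p [0.4375 0.2627 0.0604] x [-0.236  0.972  0.   ] z [ 0.003  0.001 -1.   ] xang 103.66 F [ 0.38 -0.5  -1.04] w 0.372
```

View pics/s2.png

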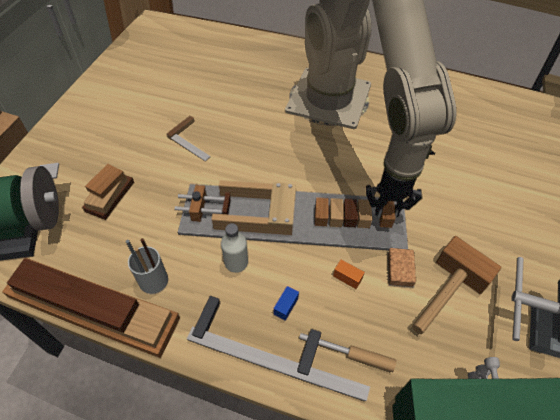

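```bash
python3 -m pendant '[[[-0.6,0.1,-0.6],[0,0,0.4],255],[[-0.1,0,-0.6],[0,0,0],255],[[-0.05,0,-0.5],[0,0,0],255],[[0,0,0],[0,0,0],255],[[0,0,0],[0,0,0],255]]'
python3 -c "
from h import *
pose()"
```

```text
clock: 7.08
position: [0.4296, 0.2643, 0.0434]
ee_rot: [0.615, 0.789, 0.003, 0.001]
ft_force: [0.0, 0.1, -0.9]
grip_width: 0.365
t 7.08 p [0.4296 0.2643 0.0434] x [-0.244  0.97   0.001] z [ 0.005  0.003 -1.   ] xang 104.13 F [ 0.03  0.15 -0.93] w 0.365
```

```bash
python3 -m pendant '[[[0.1,0,-0.3],[-0.1,0.2,0],255],[[0.05,0,-0.2],[0,0,0],255],[[0,0,-0.1],[0,0,0],255],[[0,0,0],[0,0,0],255]]'
python3 -c "
from h import *
pose()"
```

```text
clock: 7.58
position: [0.4316, 0.2645, 0.0378]
ee_rot: [0.615, 0.789, 0.001, 0.0]
ft_force: [0.8, 0.7, -1.3]
grip_width: 0.373
t 7.58 p [0.4316 0.2645 0.0378] x [-0.244  0.97   0.001] z [ 0.001  0.001 -1.   ] xang 104.11 F [ 0.76  0.68 -1.31] w 0.373
```

```bash
python3 -m pendant '[[[0,0,-0.1],[0,0,0],255],[[0,0,0],[0,0,0],125],[[0,0,0],[0,0,0],125],[[0,0,0],[0,0,0],125],[[0,0,0],[0,0,0],125]]'
python3 -c "
from h import *
pose()"
```

```text
clock: 8.2
position: [0.4318, 0.2646, 0.0377]
ee_rot: [0.615, 0.789, 0.001, 0.0]
ft_force: [1.0, 0.3, -0.0]
grip_width: 0.513
t 8.2 p [0.4318 0.2646 0.0377] x [-0.244  0.97   0.001] z [ 0.001  0.002 -1.   ] xang 104.11 F [ 1.    0.27 -0.05] w 0.513
```

```bash
python3 -m pendant '[[[-0.1,0,3],[0,0,0],125],[[-0.2,0,4],[0,0,0],125],[[0,-1,5],[0,0,0],125],[[0,-2,5],[0,0,0],125],[[0,-2,4],[0,0,0],125],[[0,0,0],[0,0,0],125]]'
python3 - <<'E'
from h import *
c,o=wcap(); pose(o); save(c,'w4.png')
W=cloud(c); z=W[...,2]
m=(z>.042)&(z<.058)
n,l,s,ct=cv2.connectedComponentsWithStats(m.astype(np.uint8),connectivity=4)
for i in range(1,n):
    if s[i,4]>500: print(ct[i].round(),s[i,4]); rect(c,l==i,.05,(np.argwhere(l==i)[0][::-1]),'r')
E
```

```text
clock: 8.95
position: [0.4273, 0.2121, 0.2535]
ee_rot: [0.615, 0.789, 0.0, 0.0]
ft_force: [0.5, 0.3, -0.7]
grip_width: 0.51
t 8.95 p [0.4273 0.2121 0.2535] x [-0.244  0.97   0.   ] z [ 0.001  0.    -1.   ] xang 104.14 F [ 0.55  0.32 -0.66] w 0.51
[278. 193.] 2185
r [array([441.5 , 207.67]), array([63.56, 31.87]), np.float64(16.04)] [[406.6000061035156, 214.1999969482422], [415.3999938964844, 183.60000610351562], [476.3999938964844, 201.10000610351562], [467.6000061035156, 231.8000030517578]]
[241. 193.] 2180
r [array([450.72, 174.18]), array([63.58, 32.52]), np.float64(15.54)] [[415.70001220703125, 181.3000030517578], [424.3999938964844, 150.0], [485.70001220703125, 167.0], [477.0, 198.39999389648438]]
[204. 196.] 2248
r [array([461.37, 141.01]), array([63.59, 33.65]), np.float64(15.79)] [[426.20001220703125, 148.60000610351562], [435.3999938964844, 116.19999694824219], [496.5, 133.5], [487.3999938964844, 165.89999389648438]]
[336. 196.] 2213
r [array([430.97, 262.53]), array([62.59, 32.62]), np.float64(14.15)] [[396.6000061035156, 270.70001220703125], [404.6000061035156, 239.1000061
[... 334 characters left out ...]

r [array([566.44, -41.89]), array([23.35, 50.91]), np.float64(14.06)] [[548.9000244140625, -20.0], [561.2999877929688, -69.4000015258789], [584.0, -63.70000076293945], [571.5999755859375, -14.399999618530273]]
[469. 277.] 520
r [array([479.78, 421.12]), array([13.73, 56.28]), np.float64(65.76)] [[451.29998779296875, 426.3999938964844], [502.6000061035156, 403.29998779296875], [508.29998779296875, 415.79998779296875], [456.8999938964844, 438.8999938964844]]
[ 22. 316.] 568
r [array([649.91, -37.36]), array([59.05, 31.2 ]), np.float64(38.6)] [[617.0999755859375, -43.599998474121094], [636.5999755859375, -68.0], [682.7000122070312, -31.100000381469727], [663.2999877929688, -6.699999809265137]]
```

View pics/w4.png

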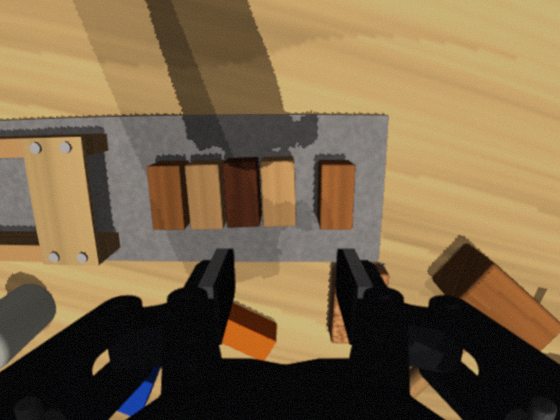

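```bash
python3 -c "
from h import *
print(manip.get_obs()['joint_pos'].round(3))"
```

```text
[-0.718 -0.003  0.16   1.84   0.     1.306  1.26 ]
```

```bash
python3 -m pendant '[[[0,1.2,0],[0,0,-10],160],[[0,1.2,0],[0,0,-10],160],[[0,1.2,0],[0,0,-10],160],[[0,1.2,0],[0,0,-10],160],[[0,1.2,0],[0,0,-10],160],[[0,1.2,0],[0,0,-10],160],[[0,1.2,0],[0,0,-10],160],[[0,1.2,0],[0,0,-10],160],[[0,1.2,0],[0,0,-10],160],[[0,0,0],[0,0,0],160]]'
python3 -c "
from h import *
pose();print(manip.get_obs()['joint_pos'].round(3))"
```

```text
clock: 10.25
position: [0.4189, 0.3263, 0.2344]
ee_rot: [0.995, 0.103, -0.011, -0.001]
ft_force: [-0.4, 0.1, 0.0]
grip_width: 0.374
t 10.25 p [0.4189 0.3263 0.2344] x [ 0.979  0.204 -0.022] z [-0.023 -0.    -1.   ] xang 11.79 F [-0.35  0.15  0.04] w 0.374
[-0.856  0.144  0.129  1.723 -0.035  1.294 -0.512]
```

```bash
python3 -m pendant '[[[0,0,0],[-8.4,-2.1,0.5],160],[[0,0,0],[-8.4,-2.1,0.5],160],[[0,0,0],[-8.4,-2.1,0.5],160],[[0,0,0],[-8.4,-2.1,0.5],160],[[0,0,0],[-8.4,-2.1,0.5],160],[[0,0,0],[0,0,0],160]]'
cat >> h.py <<'E'
U=np.array([.2436,-.9699,0]);V=np.array([.9699,.2436,0]);O=np.array([.4905,.0372,0])
def want(tilt=43):
    o=manip.get_obs(); Rt=R.from_quat(o['ee_rot']).as_matrix()
    t=np.radians(tilt); zt=np.sin(t)*U-np.cos(t)*np.array([0,0,1]); x=V; y=np.cross(zt,x)
    D=R.from_matrix(np.c_[x,y,zt]@Rt.T).as_rotvec(degrees=True)
    d=o['position']-O
    print('press x y z mm',(1000*np.array([d@U,d@V,d[2]])).round(1),'turn needed',D.round(2),'Fu,Fv,Fz',(o['ft_force']@U).round(2),(o['ft_force']@V).round(2),o['ft_force'][2].round(2),'t',round(o['clock'],2),'w',o['grip_width'].round(3))
E
python3 -c "
from h import *
pose();print(manip.get_obs()['joint_pos'].round(3));want()"
```

```text
clock: 11.0
position: [0.419, 0.3228, 0.2301]
ee_rot: [0.917, 0.126, 0.038, 0.378]
ft_force: [-0.2, -0.6, 0.3]
grip_width: 0.374
t 11.0 p [0.419  0.3228 0.2301] x [ 0.966  0.259 -0.025] z [ 0.164 -0.683 -0.711] xang 15.0 F [-0.24 -0.55  0.32] w 0.374
[-1.124  0.476  0.099  1.509  0.482  1.74  -0.813]Traceback (most recent call last):
  File "<string>", line 3, in <module>
    pose();print(manip.get_obs()['joint_pos'].round(3));want()
                                                        ~~~~^^
  File "h.py", line 47, in want
    print('press x y z mm',(1000*np.array([d@U,d@V,d[2]])).round(1),'turn needed',D.round(2),'Fu,Fv,Fz',(o['ft_force']@U).round(2),(o['ft_force']@V).round(2),o['ft_force'][2].round(2),'t',round(o['clock'],2),'w',o['grip_width'].round(3))
                                                                                                                                                                                                                    ^^^^^^^^^^^^^^^^^^^^^
AttributeError: 'float' object has no attribute 'round'
```

```bash
sed -i "s/o\['grip_width'\].round(3)/round(o['grip_width'],3)/" h.py; python3 -c "
from h import *
want()"
```

```text
press x y z mm [-2.944e+02  2.000e-01  2.301e+02] turn needed [ 1.94 -1.   -0.92] Fu,Fv,Fz 0.48 -0.37 0.32 t 11.0 w 0.374
```

```bash
python3 -m pendant '[[[-0.3,0,-4],[1.9,-1,-0.9],160],[[-0.2,0,-4.5],[0,0,0],160],[[-0.2,0,-4],[0,0,0],160],[[0,0,-2],[0,0,0],160],[[0,0,0],[0,0,0],160]]'
python3 -c "
from h import *
want();print(manip.get_obs()['joint_pos'].round(3))
s=cap('scene'); save(s,'s3.png')"
```

```text
clock: 11.62
position: [0.4151, 0.3198, 0.0837]
ee_rot: [0.927, 0.115, 0.042, 0.356]
ft_force: [0.4, -0.7, 0.5]
grip_width: 0.373
press x y z mm [-292.5   -4.3   83.7] turn needed [-0.95 -0.42  0.06] Fu,Fv,Fz 0.76 0.17 0.53 t 11.62 w 0.373
[-1.106  0.606  0.083  1.631  0.449  1.475 -0.954]
```

View pics/s3.png

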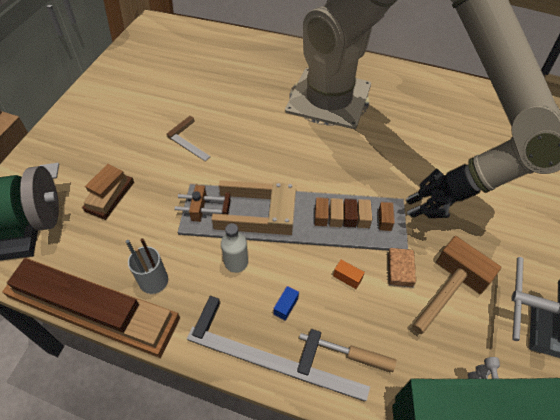

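```bash
python3 -m pendant '[[[0,0,-2],[-0.9,-0.4,0],160],[[0,0,-1.5],[0,0,0],160],[[0,0,-0.8],[0,0,0],160],[[0,0,0],[0,0,0],160]]'
python3 -c "
from h import *
want()
s=cap('scene'); save(s,'s4.png'); cv2.imwrite('pics/s4z.png',cv2.resize(s['pixels'][150:280,280:480,::-1],None,fx=4,fy=4,interpolation=2))"
```

```text
clock: 12.18
position: [0.4166, 0.3216, 0.0415]
ee_rot: [0.924, 0.113, 0.046, 0.361]
ft_force: [-0.7, 0.6, -0.1]
grip_width: 0.369
press x y z mm [-293.8   -2.4   41.5] turn needed [-0.32  0.16  0.05] Fu,Fv,Fz -0.8 -0.55 -0.09 t 12.18 w 0.369
```

View pics/s4z.png

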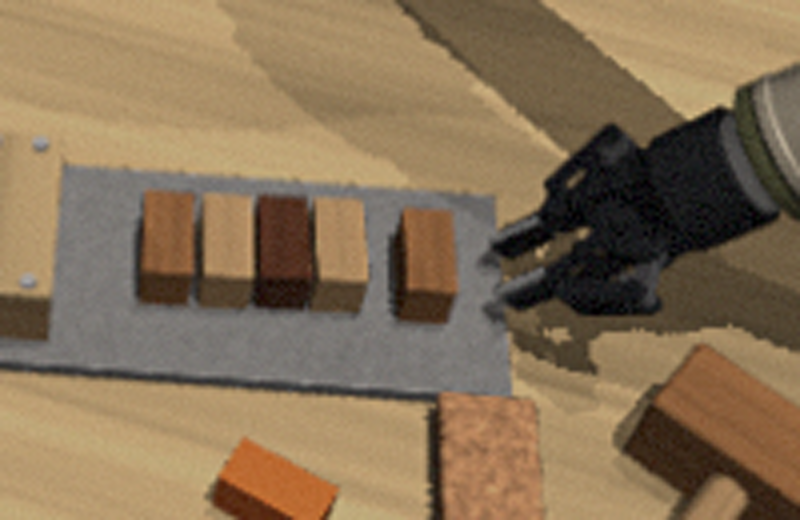

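```bash
python3 -m pendant '[[[0.24,-0.97,-0.3],[-0.3,0.1,0],160],[[0.24,-0.97,-0.3],[0,0,0],160],[[0.12,-0.5,0],[0,0,0],160],[[0.12,-0.5,0],[0,0,0],160],[[0.12,-0.5,0],[0,0,0],160]]'
python3 -c "
from h import *
want()"
```

```text
clock: 12.85
position: [0.4262, 0.2852, 0.0365]
ee_rot: [0.924, 0.113, 0.046, 0.363]
ft_force: [0.6, 0.5, 0.2]
grip_width: 0.374
press x y z mm [-256.1   -1.9   36.5] turn needed [-0.11  0.13  0.08] Fu,Fv,Fz -0.33 0.69 0.16 t 12.85 w 0.374
```

```bash
python3 -m pendant '[[[0.1,-0.5,0],[0,0,0],160],[[0.12,-0.5,0],[0,0,0],160],[[0.12,-0.5,0],[0,0,0],160],[[0.12,-0.5,0],[0,0,0],160],[[0.12,-0.5,0],[0,0,0],160],[[0.12,-0.5,0],[0,0,0],160],[[0,0,0],[0,0,0],160]]'
python3 -c "
from h import *
want()
s=cap('scene'); save(s,'s4.png'); cv2.imwrite('pics/s5z.png',cv2.resize(s['pixels'][150:280,280:480,::-1],None,fx=4,fy=4,interpolation=2))"
```

```text
clock: 13.72
position: [0.4337, 0.254, 0.0367]
ee_rot: [0.924, 0.113, 0.046, 0.362]
ft_force: [0.4, 0.5, 0.1]
grip_width: 0.372
press x y z mm [-224.1   -2.3   36.7] turn needed [-0.22  0.15  0.03] Fu,Fv,Fz -0.35 0.46 0.12 t 13.72 w 0.372
```

View pics/s5z.png

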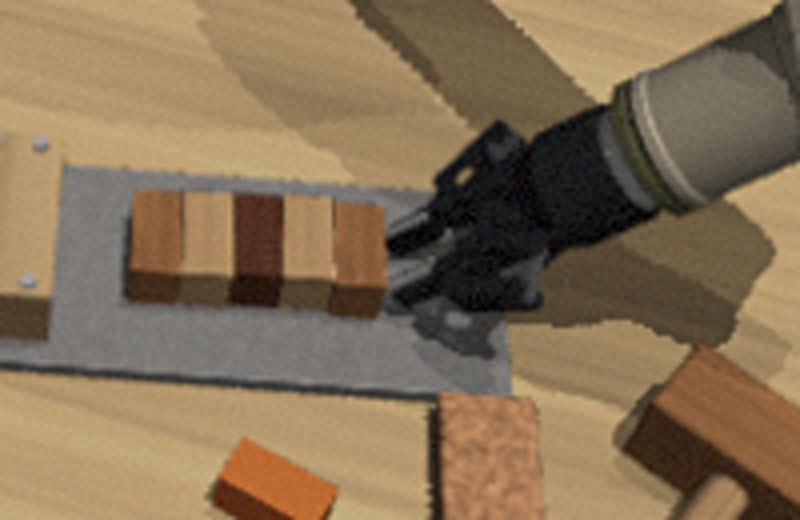

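```bash
python3 -m pendant '[[[0.19,-0.78,-0.02],[0,0,0],160],[[0.19,-0.78,0],[0,0,0],160],[[0.19,-0.78,0],[0,0,0],160],[[0.19,-0.78,0],[0,0,0],160],[[0,0,0],[0,0,0],160]]'
python3 - <<'E'
from h import *
want()
c=cap('top'); im=c['pixels'][:,:,::-1]; cv2.imwrite('pics/t3z.png',cv2.resize(im[150:280,150:370],None,fx=3.5,fy=3.5,interpolation=2))
W=cloud(c); z=W[...,2]; m=(z>.042)&(z<.056)
n,l,s,ct=cv2.connectedComponentsWithStats(m.astype(np.uint8),connectivity=4)
for i in range(1,n):
    if s[i,4]>200: print(ct[i].round(),s[i,4]); rect(c,l==i,.05,(np.argwhere(l==i)[0][::-1]),'r')
E
```

```text
clock: 14.4
position: [0.4417, 0.2216, 0.0366]
ee_rot: [0.924, 0.114, 0.047, 0.362]
ft_force: [-0.4, 0.0, -0.2]
grip_width: 0.374
press x y z mm [-190.7   -2.4   36.6] turn needed [-0.28  0.16 -0.02] Fu,Fv,Fz -0.14 -0.39 -0.2 t 14.4 w 0.374
[328.  95.] 253
r [array([ 879.15, -174.78]), array([87.45, 62.73]), np.float64(87.27)] [[845.7000122070312, -217.0], [908.4000244140625, -220.0], [912.5999755859375, -132.60000610351562], [849.9000244140625, -129.60000610351562]]
[120. 184.] 314
r [array([610.57, 427.6 ]), array([ 24.69, 170.26]), np.float64(65.52)] [[528.0, 451.6000061035156], [682.9000244140625, 381.1000061035156], [693.2000122070312, 403.6000061035156], [538.2000122070312, 474.1000061035156]]
[425. 179.] 247
r [array([ 607.37, -454.26]), array([90.03, 59.78]), np.float64(0.63)] [[562.0, -424.8999938964844], [562.7000122070312, -484.6000061035156], [652.7000122070312, -483.70001220703125], [652.0999755859375, -423.8999938964844]]
[225. 235.] 1183
r [array([464.64, 124.42]), array([ 67.01, 157.37]), np.float64(14.79)] [[412.20001220703125, 191.89999389648438], [452.29998779296875, 39.79999923706055], [517.0999755859375, 56.900001525878906], [477.0, 209.10000610351562]]
```

View pics/t3z.png

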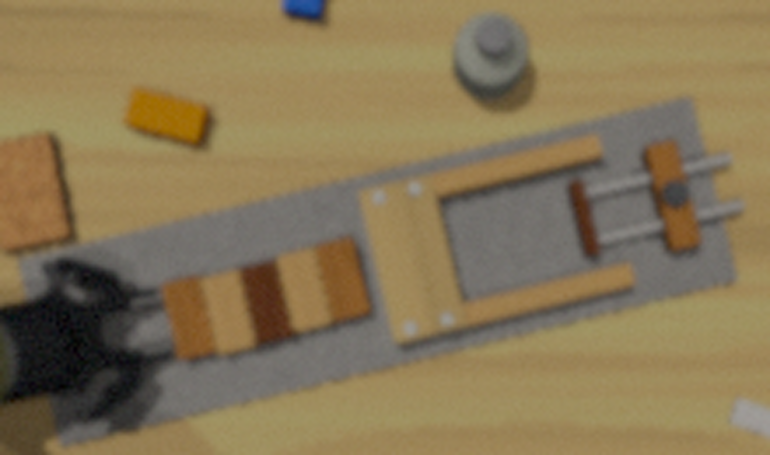

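```bash
python3 -m pendant '[[[0.19,-0.78,-0.03],[-0.2,0.1,0],160],[[0.19,-0.78,0],[0,0,0],160],[[0.19,-0.78,0],[0,0,0],160],[[0.19,-0.78,0],[0,0,0],160],[[0.19,-0.78,0],[0,0,0],160],[[0.19,-0.78,0],[0,0,0],160]]'
python3 -c "
from h import *
want()"
```

```text
clock: 15.2
position: [0.4536, 0.1744, 0.0364]
ee_rot: [0.924, 0.115, 0.046, 0.362]
ft_force: [-0.8, 3.6, 2.0]
grip_width: 0.377
press x y z mm [-142.    -2.3   36.4] turn needed [-0.21  0.07 -0.19] Fu,Fv,Fz -3.71 0.12 2.01 t 15.2 w 0.377
```

```bash
python3 -m pendant '[[[0.19,-0.78,0],[-0.2,0.1,-0.2],160],[[0.19,-0.78,0],[0,0,0],160],[[0.19,-0.78,0],[0,0,0],160],[[0.19,-0.78,0],[0,0,0],160],[[0.19,-0.78,0],[0,0,0],160],[[0.19,-0.78,0],[0,0,0],160],[[0.19,-0.78,0],[0,0,0],160],[[0,0,0],[0,0,0],160]]'
python3 - <<'E'
from h import *
want(); print(manip.get_obs()['joint_pos'].round(2))
c=cap('top'); im=c['pixels'][:,:,::-1]; cv2.imwrite('pics/t4z.png',cv2.resize(im[150:280,150:370],None,fx=3.5,fy=3.5,interpolation=2))
s=cap('scene'); cv2.imwrite('pics/s6z.png',cv2.resize(s['pixels'][150:280,170:400,::-1],None,fx=3.4,fy=3.4,interpolation=2))
E
```

```text
clock: 16.2
position: [0.4678, 0.1142, 0.0364]
ee_rot: [0.923, 0.113, 0.044, 0.364]
ft_force: [1.8, -0.5, -0.4]
grip_width: 0.374
press x y z mm [-80.2  -3.3  36.4] turn needed [ 0.08 -0.06  0.14] Fu,Fv,Fz 0.91 1.6 -0.38 t 16.2 w 0.374
[-0.93  0.51  0.19  1.96  0.61  1.17 -0.88]
```

View pics/t4z.png

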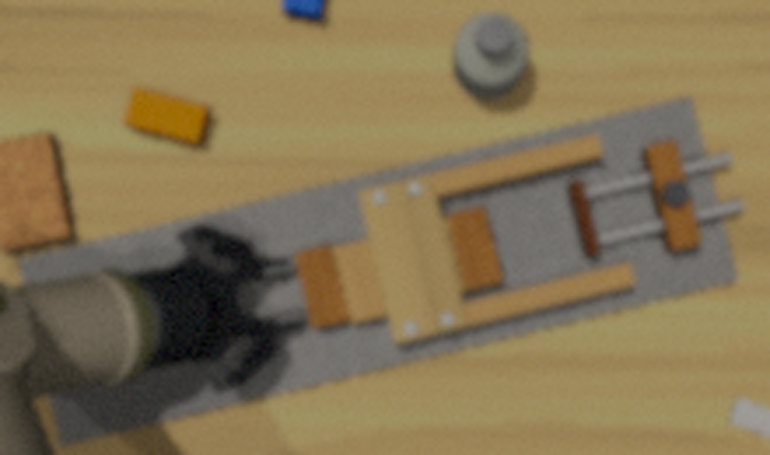

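View pics/s6z.png

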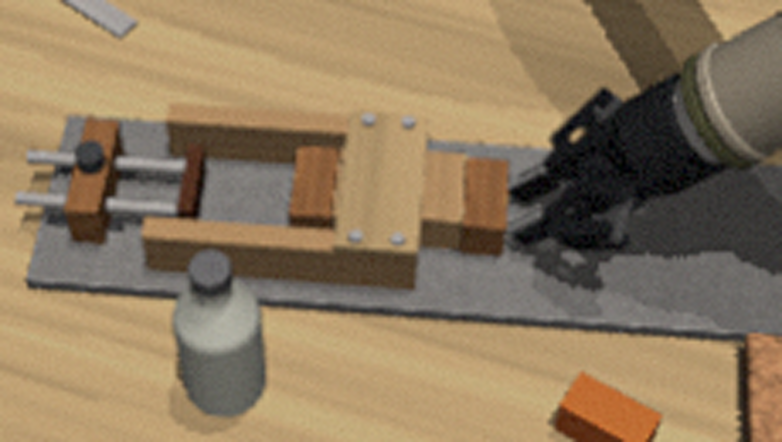

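```bash
cat >> h.py <<'E'
def gap(cam='top'):
    c=cap(cam); W=cloud(c); im=c['pixels'][:,:,::-1]
    K=np.array(c['K']);d=np.array(c['dist'],float)
    # sample brightness profile along press x through ys at height .05/.046
    Rm_=Rm(c)
    def prof(h,xs,ys):
        P=np.array([[O+U*x/1000+V*y/1000+[0,0,h] for x in xs] for y in ys]).reshape(-1,3)
        rv=cv2.Rodrigues(Rm_.T)[0]; tv=-Rm_.T@np.array(c['origin'])
        uv=cv2.projectPoints(P,rv,tv,K,d)[0].reshape(len(ys),len(xs),2).astype(np.float32)
        g=cv2.remap(im.astype(np.float32),uv[...,0],uv[...,1],cv2.INTER_CUBIC)
        return g.mean(0), uv
    xs=np.arange(60,230,1.0); g,uv=prof(.048,xs,range(-22,24,4))
    return xs,g
E
python3 - <<'E'
from h import *
xs,g=gap('top')
s=(g[:,2]-g[:,0])  # red minus blue
for i in range(0,len(xs),2): print(int(xs[i]),int(s[i]),int(g[i].mean()),end=' | ')
E
```

```text
60 66 116 | 62 67 111 | 64 68 106 | 66 72 99 | 68 79 93 | 70 85 89 | 72 89 87 | 74 90 85 | 76 90 84 | 78 89 84 | 80 89 85 | 82 91 86 | 84 92 86 | 86 92 87 | 88 91 87 | 90 91 86 | 92 90 87 | 94 88 87 | 96 77 87 | 98 56 88 | 100 31 93 | 102 14 100 | 104 8 106 | 106 6 110 | 108 6 112 | 110 6 112 | 112 6 112 | 114 6 111 | 116 6 111 | 118 6 111 | 120 6 111 | 122 6 112 | 124 6 112 | 126 6 112 | 128 6 112 | 130 6 113 | 132 6 113 | 134 6 112 | 136 6 112 | 138 6 112 | 140 6 112 | 142 6 112 | 144 5 112 | 146 6 112 | 148 6 112 | 150 6 112 | 152 6 112 | 154 6 113 | 156 6 113 | 158 6 113 | 160 6 113 | 162 6 111 | 164 6 104 | 166 8 92 | 168 13 74 | 170 28 57 | 172 45 49 | 174 55 49 | 176 57 51 | 178 51 57 | 180 38 69 | 182 23 84 | 184 13 97 | 186 8 107 | 188 6 112 | 190 6 113 | 192 6 114 | 194 6 114 | 196 6 114 | 198 6 115 | 200 6 115 | 202 6 114 | 204 6 113 | 206 6 113 | 208 6 113 | 210 6 114 | 212 6 114 | 214 6 114 | 216 6 113 | 218 6 113 | 220 6 112 | 222 6 112 | 224 5 112 | 226 5 112 | 228 6 111 |
```

```bash
python3 -m pendant '[[[0.21,-0.77,0],[0,0,0.1],160],[[0.19,-0.78,0],[0,0,0],160],[[0.19,-0.78,0],[0,0,0],160],[[0.19,-0.78,0],[0,0,0],160],[[0.19,-0.78,0],[0,0,0],160],[[0.19,-0.78,0],[0,0,0],160],[[0.1,-0.5,0],[0,0,0],160],[[0,0,0],[0,0,0],160]]'
python3 - <<'E'
from h import *
want()
xs,g=gap('top')
s=(g[:,2]-g[:,0])
for i in range(60,len(xs)-40,2): print(int(xs[i]),int(s[i]),int(g[i].mean()),end=' | ')
E
```

```text
clock: 17.35
position: [0.4811, 0.0604, 0.0362]
ee_rot: [0.923, 0.115, 0.045, 0.364]
ft_force: [0.4, -0.3, -0.4]
grip_width: 0.373
press x y z mm [-24.8  -3.5  36.2] turn needed [-0.   -0.06 -0.07] Fu,Fv,Fz 0.38 0.29 -0.42 t 17.35 w 0.373
120 75 108 | 122 77 100 | 124 82 92 | 126 86 88 | 128 89 86 | 130 89 85 | 132 89 83 | 134 89 83 | 136 89 85 | 138 90 86 | 140 92 86 | 142 92 86 | 144 90 86 | 146 90 86 | 148 90 86 | 150 83 87 | 152 64 92 | 154 41 98 | 156 21 105 | 158 11 109 | 160 7 112 | 162 7 111 | 164 7 104 | 166 8 91 | 168 14 74 | 170 26 59 | 172 44 50 | 174 55 49 | 176 56 52 | 178 51 57 | 180 38 69 | 182 24 84 | 184 13 98 | 186 8 107 | 188 6 112 |
```

```bash
python3 -m pendant '[[[0.12,-0.49,0],[0,0,0],160],[[0.12,-0.49,0],[0,0,0],160],[[0.05,-0.2,0],[0,0,0],160],[[0,0,0],[0,0,0],160]]'
python3 -c "
from h import *
want()"
python3 -m pendant '[[[0.05,-0.2,0],[0,0,0],160]]'
python3 -m pendant '[[[0.05,-0.2,0],[0,0,0],160]]'
python3 -c "
from h import *
want()"
```

```text
clock: 17.9
position: [0.4842, 0.049, 0.0362]
ee_rot: [0.923, 0.116, 0.045, 0.363]
ft_force: [-0.0, 1.6, -0.4]
grip_width: 0.377
press x y z mm [-12.9  -3.2  36.2] turn needed [-0.04 -0.05 -0.15] Fu,Fv,Fz -1.56 0.34 -0.39 t 17.9 w 0.377
clock: 18.02
position: [0.4848, 0.0472, 0.0362]
ee_rot: [0.923, 0.116, 0.045, 0.363]
ft_force: [-1.0, 2.3, 1.5]
grip_width: 0.375
clock: 18.15
position: [0.4853, 0.0453, 0.0362]
ee_rot: [0.923, 0.116, 0.045, 0.363]
ft_force: [-1.7, 3.0, 0.8]
grip_width: 0.374
press x y z mm [-9.1 -3.1 36.2] turn needed [-0.06 -0.05 -0.19] Fu,Fv,Fz -3.29 -0.91 0.81 t 18.15 w 0.374
```

```bash
for i in 1; do python3 -m pendant '[[[0.03,-0.1,0],[0,0,0],160]]'; done
python3 -c "
from h import *
want()"
python3 -m pendant '[[[0.03,-0.1,0],[0,0,0],160]]'
python3 -c "
from h import *
want()
xs,g=gap('top')
s=(g[:,2]-g[:,0])
for i in range(80,len(xs)-40,2): print(int(xs[i]),int(s[i]),int(g[i].mean()),end=' | ')"
```

```text
clock: 18.27
position: [0.4856, 0.0445, 0.0361]
ee_rot: [0.923, 0.116, 0.045, 0.363]
ft_force: [-4.1, 6.5, 4.6]
grip_width: 0.372
press x y z mm [-8.3 -3.  36.1] turn needed [-0.09 -0.05 -0.2 ] Fu,Fv,Fz -7.27 -2.44 4.62 t 18.27 w 0.372
clock: 18.4
position: [0.4857, 0.0444, 0.0361]
ee_rot: [0.924, 0.116, 0.045, 0.362]
ft_force: [-5.7, 10.4, 6.1]
grip_width: 0.372
press x y z mm [-8.2 -2.9 36.1] turn needed [-0.15 -0.07 -0.23] Fu,Fv,Fz -11.53 -3.0 6.06 t 18.4 w 0.372
140 79 92 | 142 85 88 | 144 89 86 | 146 90 84 | 148 90 83 | 150 88 84 | 152 90 84 | 154 91 86 | 156 90 87 | 158 90 86 | 160 90 86 | 162 90 86 | 164 89 86 | 166 89 84 | 168 86 79 | 170 78 72 | 172 69 62 | 174 64 54 | 176 60 52 | 178 51 58 | 180 37 69 | 182 23 84 | 184 13 98 | 186 7 107 | 188 5 112 |
```

```bash
python3 -m pendant '[[[0.04,-0.15,0],[0,0,0],160]]'
python3 -c "
from h import *
want()"
python3 -m pendant '[[[0.04,-0.2,0],[0,0,0],160]]'
python3 -c "
from h import *
want()
xs,g=gap('top')
s=(g[:,2]-g[:,0])
for i in range(110,len(xs)-40,2): print(int(xs[i]),int(s[i]),int(g[i].mean()),end=' | ')"
```

```text
clock: 18.58
position: [0.4857, 0.0444, 0.0361]
ee_rot: [0.924, 0.117, 0.045, 0.362]
ft_force: [-6.4, 10.8, 6.5]
grip_width: 0.369
press x y z mm [-8.2 -2.9 36.1] turn needed [-0.24 -0.09 -0.29] Fu,Fv,Fz -12.0 -3.56 6.48 t 18.57 w 0.369
clock: 18.7
position: [0.4859, 0.0443, 0.0361]
ee_rot: [0.924, 0.117, 0.046, 0.361]
ft_force: [-8.1, 12.9, 7.3]
grip_width: 0.371
press x y z mm [-8.  -2.7 36.1] turn needed [-0.36 -0.09 -0.37] Fu,Fv,Fz -14.5 -4.76 7.26 t 18.7 w 0.371
170 79 70 | 172 70 61 | 174 64 54 | 176 60 51 | 178 51 56 | 180 37 67 | 182 23 82 | 184 12 96 | 186 8 106 | 188 6 112 |
```

```bash
python3 - <<'E'
from h import *
s=cap('scene'); cv2.imwrite('pics/s7z.png',cv2.resize(s['pixels'][150:280,170:400,::-1],None,fx=3.4,fy=3.4,interpolation=2))
c,o=wcap(); save(c,'w7.png')
E
```

```text
(no output)
```

View pics/s7z.png

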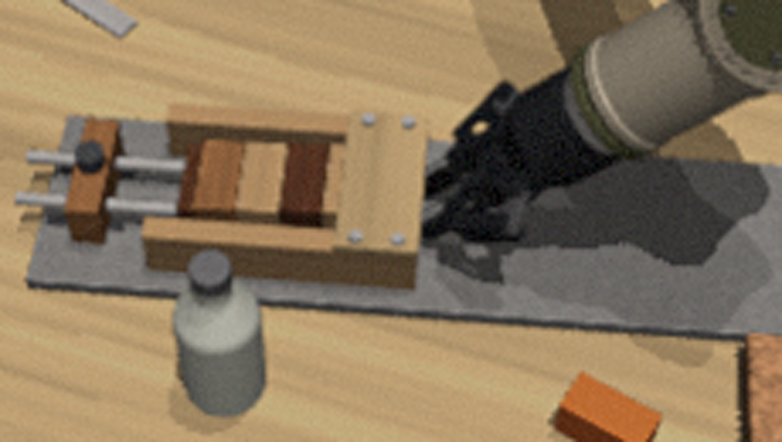

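View pics/w7.png

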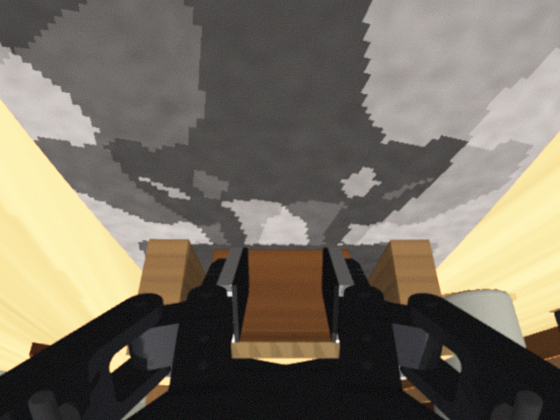

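```bash
python3 -m pendant '[[[0.04,-0.2,0.08],[-0.3,0,-0.3],160]]'
python3 -c "
from h import *
want()"
python3 -m pendant '[[[0.03,-0.25,0.05],[-0.3,0,-0.3],160]]'
python3 -c "
from h import *
want()
xs,g=gap('top')
s=(g[:,2]-g[:,0])
for i in range(110,len(xs)-40,2): print(int(xs[i]),int(s[i]),int(g[i].mean()),end=' | ')"
```

```text
clock: 18.98
position: [0.4861, 0.0442, 0.0365]
ee_rot: [0.924, 0.116, 0.045, 0.362]
ft_force: [-2.2, 8.7, -2.5]
grip_width: 0.37
press x y z mm [-7.9 -2.6 36.5] turn needed [-0.22 -0.1  -0.17] Fu,Fv,Fz -8.96 -0.05 -2.45 t 18.98 w 0.37
clock: 19.1
position: [0.4862, 0.0436, 0.0364]
ee_rot: [0.924, 0.114, 0.044, 0.363]
ft_force: [-2.7, 8.4, -1.7]
grip_width: 0.376
press x y z mm [-7.2 -2.6 36.4] turn needed [-0.08 -0.12  0.02] Fu,Fv,Fz -8.78 -0.58 -1.65 t 19.1 w 0.376
170 82 77 | 172 74 69 | 174 65 61 | 176 61 54 | 178 56 55 | 180 45 64 | 182 30 77 | 184 18 92 | 186 10 104 | 188 7 111 |
```

```bash
python3 -m pendant '[[[0.03,-0.2,0.05],[0,0,0],160]]'
python3 -c "
from h import *
want()"
python3 -m pendant '[[[0.04,-0.12,0],[0,0,0],160]]'
python3 -c "
from h import *
want()
xs,g=gap('top')
s=(g[:,2]-g[:,0])
for i in range(110,len(xs)-40,2): print(int(xs[i]),int(s[i]),int(g[i].mean()),end=' | ')"
```

```text
clock: 19.27
position: [0.4864, 0.0434, 0.0363]
ee_rot: [0.924, 0.115, 0.044, 0.362]
ft_force: [-3.7, 9.8, 1.2]
grip_width: 0.37
press x y z mm [-7.  -2.5 36.3] turn needed [-0.22 -0.14 -0.09] Fu,Fv,Fz -10.37 -1.26 1.17 t 19.27 w 0.37
clock: 19.4
position: [0.4865, 0.0435, 0.0361]
ee_rot: [0.924, 0.116, 0.044, 0.361]
ft_force: [-4.2, 6.3, 4.5]
grip_width: 0.375
press x y z mm [-7.1 -2.4 36.1] turn needed [-0.3  -0.17 -0.15] Fu,Fv,Fz -7.18 -2.55 4.49 t 19.4 w 0.375
170 82 77 | 172 74 67 | 174 66 58 | 176 61 53 | 178 56 54 | 180 45 61 | 182 30 74 | 184 17 89 | 186 9 102 | 188 6 109 |
```

```bash
python3 -m pendant '[[[0.04,-0.25,0.06],[-0.3,-0.1,-0.2],160]]'
python3 -c "
from h import *
want()"
python3 -m pendant '[[[0.03,-0.25,0.04],[-0.2,-0.1,-0.1],160]]'
python3 -c "
from h import *
want()
xs,g=gap('top')
s=(g[:,2]-g[:,0])
for i in range(110,len(xs)-40,2): print(int(xs[i]),int(s[i]),int(g[i].mean()),end=' | ')"
```

```text
clock: 19.58
position: [0.4866, 0.0428, 0.0362]
ee_rot: [0.924, 0.115, 0.045, 0.362]
ft_force: [-4.0, 8.9, -1.4]
grip_width: 0.374
press x y z mm [-6.4 -2.4 36.2] turn needed [-0.15 -0.08 -0.05] Fu,Fv,Fz -9.65 -1.7 -1.42 t 19.57 w 0.374
clock: 19.7
position: [0.4868, 0.0423, 0.0361]
ee_rot: [0.924, 0.115, 0.045, 0.363]
ft_force: [-4.9, 10.3, 0.8]
grip_width: 0.374
press x y z mm [-5.8 -2.4 36.1] turn needed [-0.11  0.01 -0.06] Fu,Fv,Fz -11.22 -2.25 0.84 t 19.7 w 0.374
170 87 82 | 172 80 75 | 174 71 65 | 176 65 58 | 178 60 54 | 180 53 56 | 182 41 66 | 184 25 81 | 186 14 97 | 188 8 107 |
```

```bash
python3 -m pendant '[[[-0.1,0.4,0],[0,0,0],160],[[-0.2,0.8,0],[0,0,0],160],[[-0.5,2,0.1],[0,0,0],160],[[-1,4,1],[0,0,0],160],[[-1,4,3],[0,0,0],160],[[-1,3,4],[0,0,0],160],[[0,0,5],[9,2,0],160],[[0,0,4],[9,2,0],160],[[0,0,0],[9,2,0],160],[[0,0,0],[9,2,0],160],[[0,0,0],[0,0,0],160]]'
python3 - <<'E'
from h import *
want()
c=cap('top');im=c['pixels'][:,:,::-1]; cv2.imwrite('pics/t5z.png',cv2.resize(im[150:280,150:370],None,fx=3.5,fy=3.5,interpolation=2))
xs,g=gap('top')
s=(g[:,2]-g[:,0])
for i in range(110,len(xs)-40,2): print(int(xs[i]),int(s[i]),int(g[i].mean()),end=' | ')
s=cap('scene'); cv2.imwrite('pics/s8z.png',cv2.resize(s['pixels'][150:280,170:400,::-1],None,fx=3.4,fy=3.4,interpolation=2))
c,o=wcap(); save(c,'w8.png')
E
```

```text
clock: 21.12
position: [0.4423, 0.198, 0.215]
ee_rot: [0.991, 0.127, 0.017, 0.042]
ft_force: [-0.7, 0.2, 0.4]
grip_width: 0.374
press x y z mm [-167.7   -7.6  215. ] turn needed [-37.04  -8.23  -0.91] Fu,Fv,Fz -0.37 -0.68 0.42 t 21.12 w 0.374
170 85 80 | 172 78 73 | 174 70 65 | 176 64 56 | 178 59 52 | 180 52 56 | 182 40 65 | 184 25 79 | 186 15 93 | 188 9 104 |
```

View pics/t5z.png

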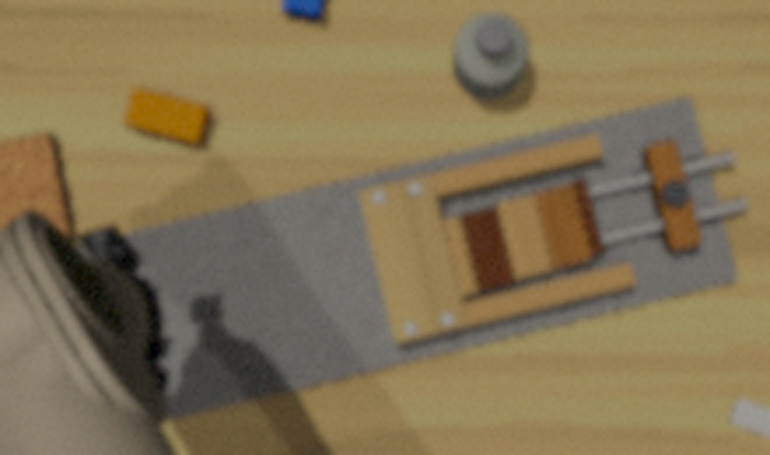

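View pics/s8z.png

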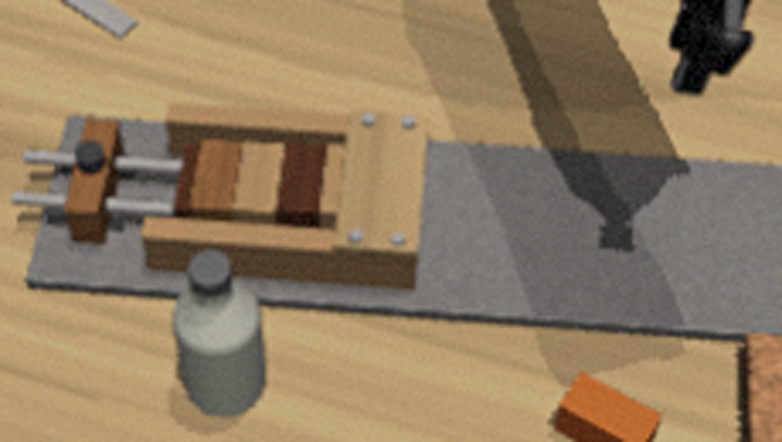

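View pics/w8.png

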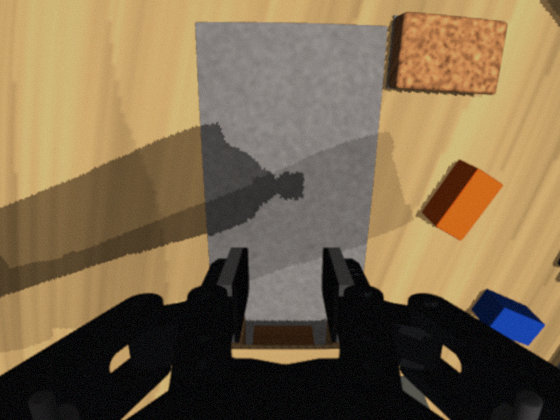

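```bash
python3 - <<'E'
from h import *
c,o=wcap(); W=cloud(c)
D=W-O; P=np.dstack([D@U,D@V,D[...,2]])*1000
m=(P[...,0]>0)&(P[...,0]<40)&(np.abs(P[...,1])<40)&(P[...,2]>14)&(P[...,2]<46)
p=P[m]; print(len(p),np.percentile(p[:,0],[5,25,50,75,95]).round(1), p[:,1].min(),p[:,1].max(),p[:,2].min(),p[:,2].max())
print(np.polyfit(p[:,1],p[:,0],1))
b=(P[...,2]>58)&(P[...,2]<66)&(np.abs(P[...,1])<20)&(P[...,0]>-15)&(P[...,0]<60)
print('bridge front',P[b][:,0].min() if b.any() else None)
for n in ['scene','top']:
    c=cap(n); W=cloud(c); D=W-O; P=np.dstack([D@U,D@V,D[...,2]])*1000
    for a,e in [(140,165),(108,133),(75,100)]:
        m=(P[...,0]>a)&(P[...,0]<e)&(np.abs(P[...,1])<42)&(P[...,2]>46)&(P[...,2]<54)
        y=P[m][:,1]
        print(n,a,m.sum(),np.percentile(y,[2,50,98]).round(1),P[m][:,2].mean().round(1))
E
```

```text
1105 [11.  11.6 12.  12.4 13. ] -34.17015670950212 29.450192779929807 14.02054908445094 43.718327885092
[-5.05972172e-05  1.20009851e+01]
bridge front -0.6967804915245314
scene 140 185 [-35.3  -1.3  27.9] 51.3
scene 108 187 [-35.5  -3.8  26.1] 51.3
scene 75 187 [-37.6  -4.7  24.6] 51.4
top 140 149 [-33.4  -4.3  27.8] 50.5
top 108 151 [-34.2  -2.4  27.7] 50.0
top 75 154 [-35.9  -4.6  25.4] 50.7
```

```bash
python3 -c "
from workcell import manip
print(manip.hand_in())"
```

```text
the job is handed in; nothing more can be done
None
```

I placed the lone block behind block 4, let go, and pushed the row of five squarely under the bridge with the tool leaning back about 43°. It went in until the end stop gave. Then I backed the arm away and handed the job in at about 21 s; no verdict was given.

Last checks, all made after the arm had withdrawn:
- **Stop:** it had moved about 2.4 mm in the top camera, inside the 1 to 6 mm allowed.
- **Last block:** its rear face was about 12 mm inside the mouth and square to it, with no measurable skew.
- **Row:** no gaps showed between the blocks that can be seen. Blocks 1 to 3 are about 1 to 3 mm out of line with each other. Block 4 is mostly under the bridge, so I did not measure it directly. I judged it closed up because the push went through it.
- **Other things:** none looked moved where I could see them in the last pictures, but I did not measure each one.

During the press the stop held at 12 to 14 N along the push, above the expected 8 N, because the tool was also pressing down on the block. Once I eased that, the stop gave at about 9 to 11 N.

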